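# Switch on and zero the drawer scale

### The arm

A 6-joint arm with a two-finger parallel gripper is mounted at the origin on the work surface. World frame = base frame: x ahead of the robot, y to its left, z up, the work surface at z = 0. Lengths are in m, angles in rad, forces in N, time in s.
With the tool pointing down it reaches from about 0.25 to 0.775 m from the base axis. Payload 4 kg.
Tool frame: the origin (TCP) lies at the centre of the arm's flange, where the gripper is bolted on; the fingertips stand 199 mm ahead of it and the grasp point (between the pads) lies 180 mm ahead of it (robot.tcp_to_tips is the distance from the TCP to the fingertips, in m); z points along the fingers, y is the line along which they close (so a half turn about z gives the same grasp; the last joint's range is limited). The gripper opens to 94 mm and grips with 3 to 60 N. Pads are 16 mm wide; open, the fingers measure 119 mm over their backs; the gripper's body (75 mm by 177 mm) begins 78 mm behind the grasp point.
Start: joints at [1, 0.087, 1.371, -0, 1.684, -0.103], TCP at [0.248, 0.491, 0.405] pointing down, gripper open.
Joint ranges: [-3.1, 3.1], [-0.76, 2.03], [0.27, 2.55], [-1.08, 4.22], [0.17, 2.65], [-2.57, 2.57]. Speed limits (rad/s): [2.79, 2.79, 3.14, 3.14, 3.14, 3.14].

### API

Orientations are given as [roll, pitch, yaw] about the fixed x, y, z axes, in that order (R = Rz(yaw) Ry(pitch) Rx(roll)).
In Python, from bench import telemetry, snapshot, ticket, robot gives the robot as it stands.
- The arm moves only by the tool apply_moves, never from a script. Its argument "moves" is a list that holds one entry, the list of rows, each a list of 5 numbers: the shift along the tool's x, y, z in units of 50 mm (1.0 is 50 mm), then the turn about the tool's z in units of 10 degrees (1.0 is 10 degrees), then the closure, from 0 (fully open) to 1 (shut). A call has 1 to 10 rows; each row is the pose to reach, as a shift and turn from the pose commanded when the call began, along the tool's axes at that moment; what a row does not reach only later rows make up. A row lasts 1/8 s, in which the tool goes at most 62.5 mm and 10.7 degrees, less where a joint would pass 70% of its speed; a pose out of reach is approached as far as the arm can. A call with a gripper value outside its range is refused whole. The fingers move at their own pace and stop on an object; the grip force is fixed at half the most. Time passes only in rows, so rows that repeat a pose let the fingers close. It gives the time, the measured TCP pose, the force, the opening and the grip force at its end, in the units of the state.
- telemetry.get_obs(): the state, without advancing time (a new reading comes with each control period).
- snapshot(name): name is "scene" or "top"; returns a dict with "image" (480x640x3 uint8, red, green, blue), "fovy" (degrees; the focal length in pixels is half the picture's height over the tangent of half this angle, whatever the lens; pixels are square), "cx", "cy" (the principal point, pixels), "R" (3x3) and "t" (3): a world point X has camera coordinates R X + t. Camera axes: x right, y down, z forward; pixel columns grow to the right and rows downward; lengths in m; the calibration is good to about 2 mm. A picture is of the moment at which its call begins. There is no depth.
- ticket.close_job(): hands the job in; it is judged then, once.
The state is a dict: "time": time; "joint_positions": joint angles; "qvel": joint speeds; "joint_torque": joint torques, N m; "tool_pos": TCP position; "ee_rot": TCP orientation; "wrist_force": force on the tool from outside, world axes, zero at the start; "wrist_torque": the same for the moment, N m; "width": finger opening in m; "finger_force": force on a finger pad.
Only numpy, scipy, OpenCV 4.12 (cv2) and the standard library are available. Lean on these libraries where they do the work, as an engineer would, in place of code of your own. Each camera call takes 0.05 s, during which the arm holds its last target. There are 200 camera calls.

### The job

In the drawer the lens cap lies on the pan of a flat scale. Switch the scale on by pressing its square key slowly and straight down from above until you feel about 6 N and holding it for half a second, let go, then zero it by pressing the round key in the same way, and let go. Do not lean on a key with more than 25 N, do not press the long bar key, and leave the cap lying where it is on the pan.

Things in the scene. Friction and masses are not known exactly. Their poses are not given: they have to be found in the camera images.
- key_square: SQUARE key of the scale, 28 x 28 mm, matt grey. Origin: centre of its top face, z about 0.030 m, 3.5 mm above the scale's casing; x, y along the scale's edges. Membrane key: yields 1 mm at 6 N, 2.6 mm at 17 N, then solid; springs back. Registers at over 3 N held 0.2 s; over 25 N harms it. The three keys, in changing order, stand 60 mm apart in a row along the scale's edge nearest the robot.
- key_round: ROUND key of the scale, 30 mm across, matt grey, same force and travel as the square key; touch either at 20 mm/s or slower, or the force overshoots. Origin: centre of its top face, z about 0.030 m, 3.5 mm above the scale's casing; x, y along the scale's edges. The white scale is fixed, 190 x 200 mm, 20 mm high, in a drawer with walls up to 65 mm high.
- key_bar: Long BAR key of the scale, 42 mm (its x) by 18 mm, matt grey: not to be pressed (at most 2 N). Origin: centre of its top face, z about 0.030 m, 3.5 mm above the scale's casing; x, y along the scale's edges. 
- lens_cap: Matt black round lens cap, 62 mm across, 9 mm thick, 20 g, lying loose on the scale's round steel pan (100 mm across, centre 103 mm behind the middle key). Origin: centre of its underside, z about 0.030 m; z up. To be left where it is.
Things that resemble listed ones, but are neither listed nor needed, are in the scene too. Leave any blue or turquoise look-alike of the lens_cap alone.

How it is judged:
On the way, in this order (a step that is already met when the one before it is completed fails the run):
1. the square key is pressed with more than 3 N for 0.2 s (contact force between key_square and anything else above 3 N), for 0.2 s.
2. the square key is let go (contact force between key_square and anything else below 0.5 N), for 0.1 s.
3. then the round key is pressed with more than 3 N for 0.2 s (contact force between key_round and anything else above 3 N), for 0.2 s.
At the end, for the whole second after the job is handed in: The square key has been pressed and let go, then the round key pressed and let go; no key is touched, and the lens cap lies flat and still on the pan within 15 mm of where it was (contact force between each of key_square, key_round, key_bar and anything else below 0.5 N and distance of lens_cap from where it was at the start of the episode below 0.015 m and angle between lens_cap's own z axis and vertical below 0.1 rad and linear speed of lens_cap below 0.02 m/s).
It fails at once if a key is pressed with more than 25 N (contact force between any of key_square, key_round and anything else above 25 N).
It fails at once if the bar key is pressed with more than 2 N (contact force between key_bar and anything else above 2 N).
It fails at once if the lens cap is pushed more than 15 mm from its place (distance of lens_cap from where it was at the start of the episode above 0.015 m).
It also fails if it takes over 35 s, if anything falls off the work surface, if the arm or the gripper's body presses on something with over 40 N, if the wrist force passes 120 N, or if a joint passes its speed limit or range.

## Working session

There is one attempt and no reset: what is moved stays moved. The work goes in short steps, Python scripts to look and compute and a tool call to move; the robot and the scene stay as the last step left them, time stands still between calls to the robot, and variables do not carry over. Pictures are saved under pics/ and viewed, at most 10 in all, crops included, and the job is handed in when it is done.

Besides the shell and the picture viewer there is one more tool, called after "Request:" in YAML: its name, and indented under it one key for each argument. apply_moves: Moves the arm, as the interface text tells. Its arguments: {"type":"object","properties":{"moves":{"type":"array","items":{"type":"array","items":{"type":"array","items":{"type":"number"}}}}},"required":["moves"]}

```bash
mkdir -p pics; cat > h.py <<'E'
import numpy as np,cv2
from bench import telemetry,snapshot,ticket,robot
def ray(s,u,v,z):
    f=240/np.tan(np.radians(s["fovy"])/2);R=np.array(s["R"]);t=np.array(s["t"])
    d=R.T@np.array([(u-s["cx"])/f,(v-s["cy"])/f,1]);c=-R.T@t
    return c+d*(z-c[2])/d[2]
def save(s,n,crop=None,k=1):
    im=s["image"][:,:,::-1]
    if crop: im=im[crop[1]:crop[3],crop[0]:crop[2]]
    cv2.imwrite("pics/"+n,cv2.resize(im,None,fx=k,fy=k,interpolation=cv2.INTER_CUBIC))
E
python3 - <<'E'
from h import *
for n in("top","scene"):
    s=snapshot(n);save(s,n+"0.png");np.save(n+"0.npy",s,allow_pickle=True)
    print(s["fovy"],-np.array(s["R"]).T@s["t"])
o=telemetry.get_obs();print(o)
E
```

```text
53.815604402389766 [0.37644041 0.05849976 0.84398347]
42.81191201245819 [ 0.79287848 -0.56232798  0.86557906]
{'time': 0.1, 'joint_positions': array([ 9.99890886e-01,  8.79043489e-02,  1.37206555e+00, -4.14155396e-05,
        1.68361386e+00, -1.03095347e-01]), 'qvel': array([ 3.90150008e-04, -1.47816442e-03, -2.23287701e-03,  6.13157004e-05,
        8.52989008e-05,  1.12371684e-03]), 'joint_torque': array([ 2.11628889e-03, -3.41248906e+01, -3.03303516e+01,  7.20397336e-02,
        3.03689379e-02, -8.20873311e-05]), 'tool_pos': array([0.24797034, 0.4908251 , 0.40362719]), 'ee_rot': array([-3.13960789e+00, -1.63967077e-04,  2.67377778e+00]), 'wrist_force': array([-0.5026605 ,  0.213389  ,  0.28058617]), 'wrist_torque': array([ 0.01623798, -0.0170508 ,  0.01065874]), 'finger_force': 0.0, 'width': 0.09373041080162056}
```

View pics/top0.png

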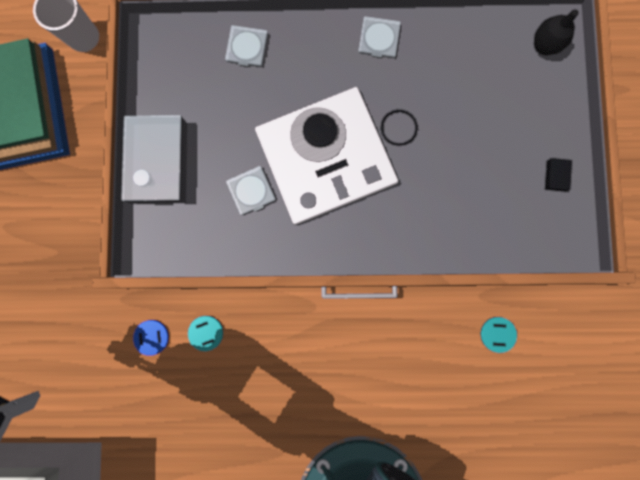

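View pics/scene0.png

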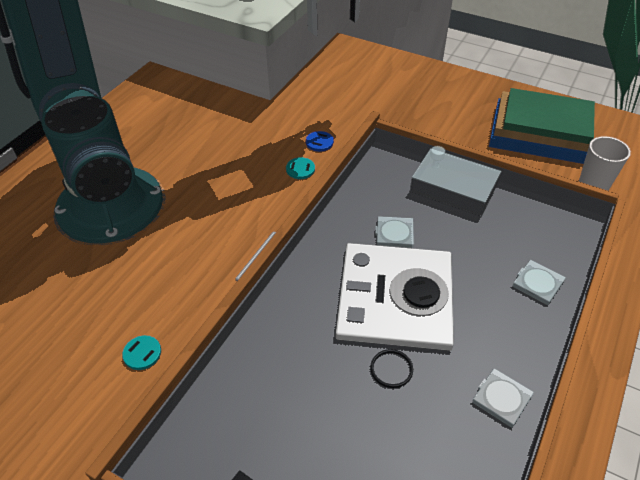

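The top view shows the white scale with the round key near (308,200), the bar at (340,187) and the square at (372,175). The cap is on the pan at (320,130). The scene view confirms it, with the square key at (355,314) and the round one at (361,259).

```bash
cat >> h.py <<'E'
def keys(s,pts):
    g=cv2.cvtColor(s["image"],cv2.COLOR_RGB2GRAY);out={}
    g=cv2.resize(g,None,fx=4,fy=4,interpolation=cv2.INTER_CUBIC)
    m=((g>60)&(g<165)).astype(np.uint8)
    n,l,st,c=cv2.connectedComponentsWithStats(m)
    for k,(u,v) in pts.items():
        i=l[v*4,u*4];uv=(c[i]+.5)/4-.5
        out[k]=ray(s,*uv,.030);print(k,uv,st[i]/4,out[k].round(4))
    return out
E
python3 - <<'E'
from h import *
A=keys(np.load("top0.npy",allow_pickle=True).item(),dict(sq=(372,175),bar=(340,187),rd=(308,200)))
B=keys(np.load("scene0.npy",allow_pickle=True).item(),dict(sq=(355,314),bar=(358,286),rd=(361,259)))
K=A
d=K["rd"]-K["sq"];print(np.linalg.norm(d),np.arctan2(d[1],d[0]))
o=telemetry.get_obs();from scipy.spatial.transform import Rotation as Ro
R=Ro.from_euler("xyz",o["ee_rot"]).as_matrix();print(R.round(3))
for k in A:
    for X in (A,B): print(k,(R.T@(X[k]+[0,0,robot.tcp_to_tips]-o["tool_pos"])/.05).round(3))
E
```

```text
sq [371.389777   174.33422891] [362.25 165.5   19.25  18.5  930.5 ] [ 0.5592 -0.0239  0.03  ]
bar [339.73768314 187.01763143] [331.75 175.5   16.75  24.   870.25] [0.5375 0.0316 0.03  ]
rd [307.98948445 200.0061784 ] [300.75 192.75  15.25  15.5  763.75] [0.5153 0.0872 0.03  ]
sq [355.34192175 314.46016416] [ 346.25  306.75   18.5    17.   1012.75] [ 0.5607 -0.0281  0.03  ]
bar [358.13115832 285.75778439] [346.   280.5   25.25  12.   903.25] [0.5385 0.0276 0.03  ]
rd [360.79660727 259.24614462] [352.5  252.75  17.25  14.25 729.5 ] [0.5165 0.083  0.03  ]
0.1195078797399341 1.9474317641371583
[[-0.893  0.451 -0.001]
 [ 0.451  0.893 -0.002]
 [ 0.    -0.002 -1.   ]]
sq [-10.199  -6.375   3.5  ]
sq [-10.263  -6.437   3.5  ]
bar [-9.31  -5.579  3.498]
bar [-9.364 -5.643  3.498]
rd [-8.412 -4.787  3.497]
rd [-8.472 -4.851  3.497]
```

Request:
apply_moves:
  moves:
    - [[-0.8,-0.5,0,0.4,1],[-1.8,-1.15,0,0.9,1],[-2.8,-1.75,0,1.3,1],[-3.8,-2.4,0,1.7,1],[-4.8,-3.0,0,2.1,1],[-5.8,-3.65,0,2.5,1],[-6.8,-4.25,0,2.9,1],[-7.8,-4.9,0,3.4,1],[-8.8,-5.5,0.2,3.8,1],[-9.7,-6.05,0.5,4.2,1]]

```text
time: 1.35
tool_pos: [0.5453, 0.0002, 0.3795]
ee_rot: [3.141, 0.0, 1.938]
wrist_force: [0.4, 0.7, 0.0]
width: 0.0004
finger_force: 0.0
```

Request:
apply_moves:
  moves:
    - [[-0.3,0.05,0.8,0,1],[-0.63,0.09,1.6,0,1],[-0.63,0.09,2.2,0,1],[-0.63,0.09,2.4,0,1],[-0.63,0.09,2.4,0,1]]

```text
time: 1.98
tool_pos: [0.56, -0.0254, 0.2593]
ee_rot: [-3.141, -0.001, 1.941]
wrist_force: [-0.5, 0.7, -0.0]
width: 0.0002
finger_force: 0.0
```

```bash
python3 - <<'E'
from h import *
a=snapshot("top");b=snapshot("scene")
cv2.imwrite("pics/c1.png",np.hstack([cv2.resize(x["image"][r:r+120,c:c+120,::-1],(400,400),interpolation=cv2.INTER_CUBIC) for x,r,c in((a,110,300),(b,220,300))]))
o=telemetry.get_obs();print(o["tool_pos"],o["wrist_force"])
E
```

```text
[ 0.56056476 -0.02533942  0.26129876] [ 0.97978787 -0.08414638  0.21766205]
```

View pics/c1.png

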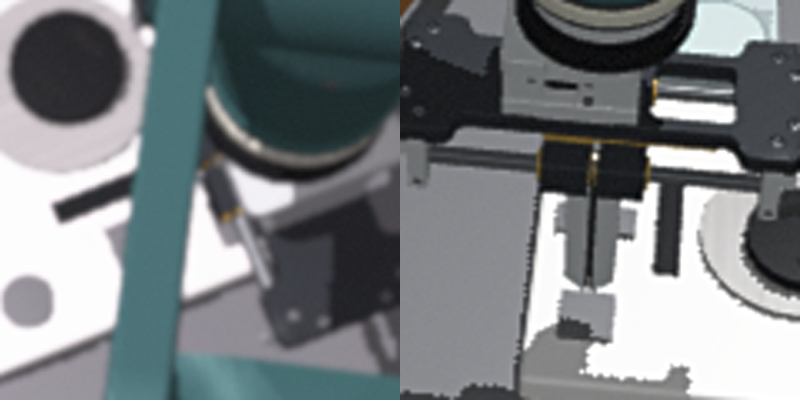

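The closed tips stand straight above the square key: tip at about (590,285) and key at (588,315) in the right crop. I'm descending.

Request:
apply_moves:
  moves:
    - [[0,0,0.12,0,1],[0,0,0.24,0,1],[0,0,0.36,0,1],[0,0,0.44,0,1],[0,0,0.48,0,1],[0,0,0.48,0,1]]

```text
time: 2.82
tool_pos: [0.5601, -0.0255, 0.2355]
ee_rot: [-3.141, -0.0, 1.941]
wrist_force: [-0.3, 0.4, -0.6]
width: 0.0005
finger_force: 0.0
```

Request:
apply_moves:
  moves:
    - [[0,0,0.03,0,1],[0,0,0.06,0,1],[0,0,0.09,0,1],[0,0,0.11,0,1],[0,0,0.13,0,1],[0,0,0.13,0,1]]

```text
time: 3.58
tool_pos: [0.5601, -0.0255, 0.2291]
ee_rot: [-3.141, -0.0, 1.941]
wrist_force: [0.1, -0.5, -0.3]
width: 0.0005
finger_force: 0.0
```

Request:
apply_moves:
  moves:
    - [[0,0,0.01,0,1],[0,0,0.02,0,1],[0,0,0.03,0,1],[0,0,0.03,0,1]]

```text
time: 4.08
tool_pos: [0.5601, -0.0255, 0.2283]
ee_rot: [3.141, 0.0, 1.941]
wrist_force: [-2.2, -0.2, 4.4]
width: 0.0003
finger_force: 2.1
```

Request:
apply_moves:
  moves:
    - [[0,0,0.01,0,1],[0,0,0.015,0,1],[0,0,0.015,0,1],[0,0,0.015,0,1],[0,0,0.015,0,1],[0,0,0.015,0,1]]

```text
time: 4.82
tool_pos: [0.5601, -0.0255, 0.2279]
ee_rot: [3.141, 0.0, 1.941]
wrist_force: [-3.0, 0.3, 7.2]
width: 0.0007
finger_force: 3.4
```

Request:
apply_moves:
  moves:
    - [[0,0,-0.1,0,1],[0,0,-0.4,0,1],[0,0,-0.7,0,1],[0,0,-0.7,0,1],[0.6,-0.01,-0.7,0,1],[1.2,-0.02,-0.7,0,1],[1.8,-0.03,-0.7,0,1],[2.2,-0.03,-0.7,0,1],[2.38,-0.03,-0.7,0,1],[2.38,-0.03,-0.7,0,1]]

```text
time: 6.08
tool_pos: [0.5157, 0.0851, 0.2619]
ee_rot: [3.141, 0.0, 1.941]
wrist_force: [0.2, -1.0, 1.0]
width: 0.0003
finger_force: 0.0
```

```bash
python3 - <<'E'
from h import *
b=snapshot("scene");save(b,"c2.png",(300,200,460,320),4)
o=telemetry.get_obs();print(o["tool_pos"],o["wrist_force"])
E
```

```text
[0.51586616 0.08464652 0.26194826] [ 0.29881102 -0.05187251 -0.15893804]
```

View pics/c2.png

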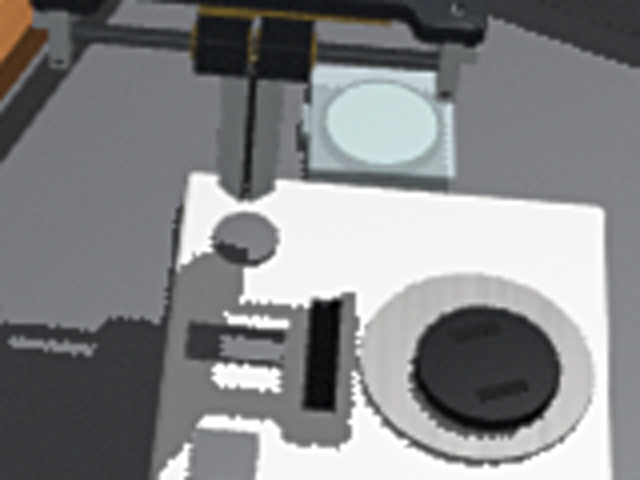

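The tips at (245,195) in the crop stand above the round key at (245,238), and the cap hasn't moved. I'm descending the same way.

Request:
apply_moves:
  moves:
    - [[0,0,0.12,0,1],[0,0,0.24,0,1],[0,0,0.36,0,1],[0,0,0.46,0,1],[0,0,0.52,0,1],[0,0,0.55,0,1],[0,0,0.58,0,1],[0,0,0.61,0,1],[0,0,0.63,0,1],[0,0,0.63,0,1]]

```text
time: 7.38
tool_pos: [0.5156, 0.0849, 0.2304]
ee_rot: [-3.142, -0.0, 1.941]
wrist_force: [0.7, 0.2, 0.7]
width: 0.0006
finger_force: 0.0
```

Request:
apply_moves:
  moves:
    - [[0,0,0.01,0,1],[0,0,0.02,0,1],[0,0,0.03,0,1],[0,0,0.04,0,1],[0,0,0.04,0,1]]

```text
time: 8.0
tool_pos: [0.5157, 0.0849, 0.2287]
ee_rot: [3.141, -0.0, 1.941]
wrist_force: [-1.6, 0.3, 0.6]
width: 0.0007
finger_force: 0.8
```

Request:
apply_moves:
  moves:
    - [[0,0,0.01,0,1],[0,0,0.02,0,1],[0,0,0.024,0,1],[0,0,0.024,0,1],[0,0,0.024,0,1],[0,0,0.024,0,1]]

```text
time: 8.75
tool_pos: [0.5157, 0.0849, 0.228]
ee_rot: [3.141, 0.0, 1.941]
wrist_force: [-2.7, 0.7, 5.9]
width: 0.0005
finger_force: 2.9
```

Round key is at about 6 N and held. Now holding a little longer, then lifting.

Request:
apply_moves:
  moves:
    - [[0,0,0,0,1],[0,0,0,0,1],[0,0,-0.1,0,1],[0,0,-0.4,0,1],[0,0,-0.9,0,1],[0,0,-1.4,0,1],[0,0,-1.4,0,1],[0,0,-1.4,0,1]]

```text
time: 9.75
tool_pos: [0.5154, 0.0849, 0.2966]
ee_rot: [-3.141, -0.0, 1.941]
wrist_force: [-0.2, -1.0, -0.2]
width: 0.0006
finger_force: 0.0
```

```bash
python3 -c "
from h import *
print(ticket.close_job())"
```

```text
the job is handed in; nothing more can be done
None
```

I pressed and released the square key (about 7 N), then the round key (about 6 N), left the bar key alone, saw no movement of the cap, and handed the job in at about 10 s; no verdict came back.

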